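Setting a dosing nozzle to height with a setting bar

TASK

Set the height of the dosing nozzle with the setting bar that stands under it: spin the brass knurled collar until the nozzle comes down on the bar and just nips it, gently, so as not to crush the tip. Then draw the bar out without altering the setting and stand it on edge on the worktop, clear of the base plate, and leave the loose glassware where it is.

Things in the scene. Friction and masses are not known exactly. Their poses are not given: they have to be found in the camera images.
- dosing_stand: fixed dosing stand: white base plate 200 x 200 mm, its top 12 mm above the worktop, with an upright steel threaded rod 12 mm thick (top end 166 mm above the worktop) on which a grey crossarm with a nozzle travels. Origin: centre of the plate's underside, z up. In its frame the rod stands at x +45, y +55 mm, the nozzle at x +45, y -45 mm.
- crossarm: grey horizontal arm on the rod, 34 mm wide (x), 178 mm long (y), 18 mm thick; carries the collar and, 100 mm from the rod along -y, an upright nozzle 9 to 11 mm thick with a black tip, 30.5 to 33.5 mm below the arm (differs each time). Origin: on the rod's axis at the arm's underside, 82 to 97 mm above the worktop. It moves only up and down, driven by the collar.
- nozzle_tip (a point): centre of the flat lower end, 9 mm across, of the nozzle's black tip; starts 6 to 15 mm above the top of the setting bar. The reading is not exact enough to set the height by: the touch must be felt. The contact gives about 1 mm per 45 N; more than 25 N crushes the tip.
- collar_grip (a point): middle of the brass knurled collar, on its upright axis, at the height to grip: a round ring 38 mm across and 20 mm high that rides on the crossarm. The bare threaded rod stands up through it, 12 to 30 mm above its top face. Below it is a neck 24 mm across; the arm's top parts lie 26 mm below this point.
- collar (a joint): angle of the collar, rad, growing clockwise seen from above; clockwise moves collar, arm and nozzle down by 20 mm a full turn (3.2 mm per rad), anticlockwise up. It can turn over one full turn from any start, takes a steady 0.10 N m to turn and stays where it is left; when the nozzle bears on the bar each newton there adds 0.0032 N m.
- setting_bar: loose aluminium bar, 130 mm long (x), 18 mm thick (y), 40 mm high (z), 0.16 to 0.28 kg, on edge on the base plate. Origin: centre of its underside. The nozzle is over its +x end, 35 to 55 mm from the middle; grip the free -x end across the thickness, 30 to 55 mm from the middle. Clear worktop to put it on: 0.40 to 0.53 m ahead of the robot, 0.13 to 0.27 m to its right.
- amber_flask_a: bystander: small conical flask with amber contents, 52 mm across, 85 mm high, loose on the worktop left of the white stirrer; origin at the centre of its underside. To be left alone.
- amber_flask_b: bystander: second such flask, 52 mm across, 85 mm high, behind the first; origin at the centre of its underside. To be left alone.
- reagent_bottle: bystander: clear bottle with a blue cap, 86 mm across, 181 mm high, loose behind the dosing stand; origin at the centre of its underside. To be left alone.

How it is judged:
On the way:
1. the nozzle has come down on the setting bar and nips it (at least 1 N), with the fingers off the bar (contact force between crossarm and setting_bar above 1 N and contact force between the fingers and setting_bar below 0.3 N), for 0.3 s.
At the end, for the whole second after the job is handed in: the bar stands on edge on the worktop (its underside within 3 mm of the worktop's height, within 0.05 rad of upright), at rest and let go, and the nozzle tip stands 39.0 to 40.6 mm above the base plate's top, as the bar set it (z of nozzle_tip in the frame of dosing_stand between 0.051 and 0.0526 m and height (world z) of setting_bar between -0.003 and 0.003 m and angle between setting_bar's own z axis and vertical below 0.05 rad and linear speed of setting_bar below 0.01 m/s); the robot touches nothing.
It fails at once if the nozzle bears on the bar with more than 25 N (contact force between crossarm and setting_bar above 25 N).
It fails at once if the amber flask a is shifted by more than 20 mm (distance of amber_flask_a from where it was at the start of the episode above 0.02 m).
It fails at once if the amber flask b is shifted by more than 20 mm (distance of amber_flask_b from where it was at the start of the episode above 0.02 m).
It fails at once if the reagent bottle is shifted by more than 20 mm (distance of reagent_bottle from where it was at the start of the episode above 0.02 m).
It also fails if it takes over 67 s, if anything falls off the work surface, if the arm or the gripper's body presses on something with over 40 N, if the wrist force passes 120 N, or if a joint passes its speed limit or range.

ROBOT

A 6-joint arm with a two-finger parallel gripper is mounted at the origin on a cart in front of the work surface, level with it; the furniture and walls round the work are solid. World frame = base frame: x ahead of the robot, y to its left, z up, the work surface at z = 0. Lengths are in m, angles in rad, forces in N, time in s.
With the tool pointing down it reaches from about 0.375 to 0.975 m from the base axis. Payload 3.8 kg.
Tool frame: the origin (TCP) lies on the mounting face of the last link; the fingertips stand 173 mm ahead of it and the grasp point (between the pads) lies 155 mm ahead of it; z points along the fingers, y is the line along which they close (so a half turn about z gives the same grasp; the last joint's range is limited). The gripper opens to 85 mm and grips with 20 to 120 N. Pads are 22 mm wide; open, the fingers measure 114 mm over their backs; the gripper's body (76 mm by 85 mm) begins 54 mm behind the grasp point. The pads swing forward as they close: fully open they stand 13 mm farther back than shut.
Start: joints at [-1.292, 0.264, 1.604, -0, 1.274, -0.037], TCP at [0.21, -0.642, 0.405] pointing down, gripper open.
Joint ranges: [-2.63, 2.63], [-0.94, 2.18], [0.31, 2.57], [-1.31, 4.45], [0, 2.66], [-2.55, 2.55]. Speed limits (rad/s): [2.57, 2.57, 3.14, 3.14, 3.14, 3.14].

INTERFACE

Orientations are given as a rotation vector (axis times angle).
In Python, from workcell import bot gives the robot as it stands.
- The arm moves only by the tool drive_tool, never from a script. Its argument "increments" is a list of rows, each an object with "delta_pos": the shift along the tool's x, y, z in mm, a list of three; "turn": the turn about the tool's z in rad; "jaw": the opening, from -1 (shut) to 1 (fully open). A call has 1 to 8 rows; each row shifts and turns the commanded pose from where the row before left it, along the tool's axes as they then stand; what a row does not reach is not made up. A row lasts 1/12 s, in which the tool goes at most 41.7 mm and 7.16 degrees, less where a joint would pass 70% of its speed; a pose out of reach is approached as far as the arm can. A call is refused whole if a number of a shift passes 41.7 or a number of a turn 0.125, either way. A call with a gripper value outside its range is refused whole. The fingers move at their own pace and stop on an object; "grip_force" is the grip in N (left out, the last holds). Time passes only in rows, so rows that do not move let the fingers close. It gives the time, the measured TCP pose, the force, the opening and the grip force at its end, in the units of the state.
- bot.read_state(): the state, without advancing time (a new reading comes with each control period).
- bot.read_camera(name): name is "side" or "top"; returns a dict with "pixels" (400x640x3 uint8, red, green, blue), "fovy" (degrees; the focal length in pixels is half the picture's height over the tangent of half this angle, whatever the lens; pixels are square), "cx", "cy" (the principal point, pixels), "k1" (the pictures are not rectified: a ray, as slopes to the right and down, at radius r is drawn at 1 + k1 r^2 times it, then the intrinsics apply), "camera_from_world" (4x4, takes a point from world to camera coordinates). Camera axes: x right, y down, z forward; pixel columns grow to the right and rows downward; lengths in m; the calibration is good to about 2 mm. A picture is of the moment at which its call begins. There is no depth.
- bot.finish_job(): hands the job in; it is judged then, once.
The state is a dict: "time": time; "q": joint angles; "joint_vel": joint speeds; "joint_torque": joint torques, N m; "tool_pos": TCP position; "tcp_rot": TCP orientation; "wrist_force": force on the tool from outside, world axes, zero at the start; "torque": the same for the moment, N m; "width": opening from 0.0 (shut) to 1.0 (fully open); "grip_force": force on a finger pad.
Only numpy, scipy, OpenCV 4.12 (cv2) and the standard library are available. Lean on these libraries where they do the work, as an engineer would, in place of code of your own. Each camera call takes 0.05 s, during which the arm holds its last target. There are 200 camera calls.

## Working session

There is one attempt and no reset: what is moved stays moved. The work goes in short steps, Python scripts to look and compute and a tool call to move; the robot and the scene stay as the last step left them, time stands still between calls to the robot, and variables do not carry over. Pictures are saved under pics/ and viewed, at most 10 in all, crops included, and the job is handed in when it is done.

Besides the shell and the picture viewer there is one more tool, called after "Request:" as name([rows], argument=value, ...), one row to a line, values as JSON. drive_tool: Moves the arm, as the interface text tells. Its arguments: {"type":"object","properties":{"increments":{"type":"array"},"grip_force":{"type":"number"}},"required":["increments"]}

```bash
mkdir -p pics
cat > h.py <<'E'
import numpy as np, cv2
from workcell import bot
def cam(n):
    c=bot.read_camera(n); f=200/np.tan(np.radians(c["fovy"])/2)
    c["f"]=f; return c
def ray(c,u,v):
    K=np.array([[c["f"],0,c["cx"]],[0,c["f"],c["cy"]],[0,0,1.]])
    p=np.array([(u-c["cx"])/c["f"],(v-c["cy"])/c["f"]]); q=p.copy()
    for _ in range(20): q=p/(1+c["k1"]*(q@q))
    T=np.array(c["camera_from_world"]); R=T[:3,:3]
    d=R.T@np.array([q[0],q[1],1]); return -R.T@T[:3,3], d/np.linalg.norm(d)
def onz(c,u,v,z):
    o,d=ray(c,u,v); return o+d*(z-o[2])/d[2]
def proj(c,P):
    T=np.array(c["camera_from_world"]); p=T[:3,:3]@np.array(P)+T[:3,3]; q=p[:2]/p[2]
    q=q*(1+c["k1"]*(q@q)); return q*c["f"]+[c["cx"],c["cy"]]
def tri(r1,r2):
    A=0;b=0
    for o,d in (r1,r2):
        M=np.eye(3)-np.outer(d,d);A=A+M;b=b+M@o
    x=np.linalg.solve(A,b); return x,[np.linalg.norm(np.cross(x-o,d)) for o,d in (r1,r2)]
def save(c,n): cv2.imwrite("pics/"+n,cv2.cvtColor(c["pixels"],cv2.COLOR_RGB2BGR))
E
python3 - <<'E'
from h import *
for n in("side","top"):
    c=cam(n);save(c,n+"0.png");print(n,c["fovy"],c["k1"],np.round(ray(c,320,200),3))
    np.save(n+".npy",c,allow_pickle=True)
s=bot.read_state();print(s)
E
```

```text
side 52.546711596720094 -0.055208797835635634 [[ 0.635 -0.852  0.864]
 [ 0.006  0.725 -0.689]]
top 53.78960030164397 -0.05388555306287748 [[ 0.567 -0.071  0.953]
 [ 0.124 -0.011 -0.992]]
{'time': 0.1, 'q': array([-1.29186261e+00,  2.64664494e-01,  1.60525590e+00, -8.21436449e-06,
        1.27368775e+00, -3.69463807e-02]), 'joint_vel': array([ 9.32737196e-04, -1.28831783e-03, -1.47896395e-03,  5.84795253e-04,
       -7.15408647e-04,  2.37046550e-05]), 'joint_torque': array([ 3.85872727e-04, -5.16707540e+01, -3.68589056e+01,  5.21863939e-06,
        6.22269479e-03, -5.82118673e-05]), 'tool_pos': array([ 0.20957137, -0.6413113 ,  0.40348517]), 'tcp_rot': array([-3.10051489e+00, -4.93812180e-01,  3.94117424e-04]), 'wrist_force': array([0.10851199, 0.38684881, 0.2863344 ]), 'torque': array([-0.0335989 , -0.00626209,  0.02903706]), 'grip_force': 0.0, 'width': 1.0025675259834392}
```

View pics/side0.png

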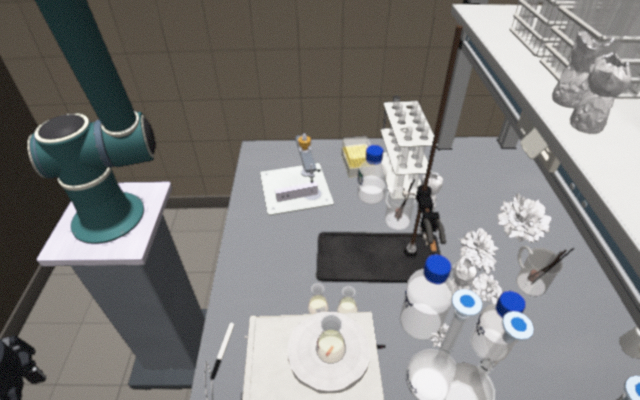

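View pics/top0.png

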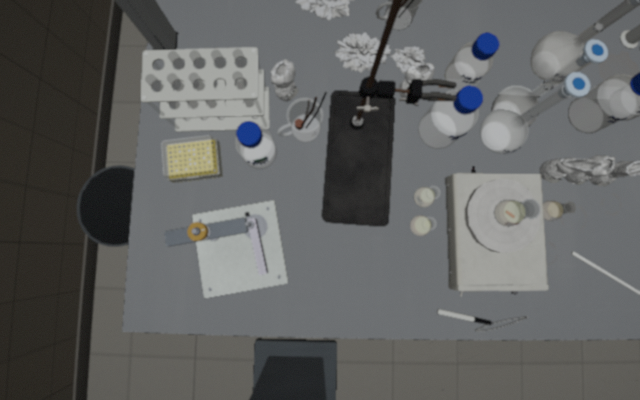

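Run:
```python
from h import *
s=np.load("side.npy",allow_pickle=True).item();t=np.load("top.npy",allow_pickle=True).item()
a=cv2.resize(s["pixels"][125:220,250:345],None,fx=6,fy=6,interpolation=cv2.INTER_CUBIC)
b=cv2.resize(t["pixels"][190:310,150:300],None,fx=5,fy=5,interpolation=cv2.INTER_CUBIC)
for n,i in(("a",a),("b",b)): cv2.imwrite(f"pics/{n}.png",cv2.convertScaleAbs(i[:,:,::-1],alpha=1.3))
# brass collar, white plate
for n,c in(("side",s),("top",t)):
    h=cv2.cvtColor(c["pixels"],cv2.COLOR_RGB2HSV)
    m=cv2.inRange(h,(8,110,80),(25,255,255)); k,_,st,ce=cv2.connectedComponentsWithStats(m)
    for i in range(1,k):
        if st[i,4]>25: print(n,st[i],ce[i].round(1))
for p in((194,212),(276,202),(287,284),(206,296)): print(p,onz(t,*p,0.012).round(4))
for p in((427,196),(421,226)): print("flask",onz(t,*p,0.04).round(3))
```

```text
side [299 136  12  13  99] [304.5 142.1]
side [344 148  21  19 125] [354.2 160.3]
side [430 241   7  10  48] [433.1 246.1]
top [188 223  19  18 185] [197.2 231.6]
(194, 212) [0.6481 0.2196 0.012 ]
(276, 202) [0.6774 0.0238 0.012 ]
(287, 284) [ 0.4847 -0.0093  0.012 ]
(206, 296) [0.4518 0.1793 0.012 ]
flask [ 0.698 -0.333  0.04 ]
flask [ 0.627 -0.318  0.04 ]
```

View pics/a.png

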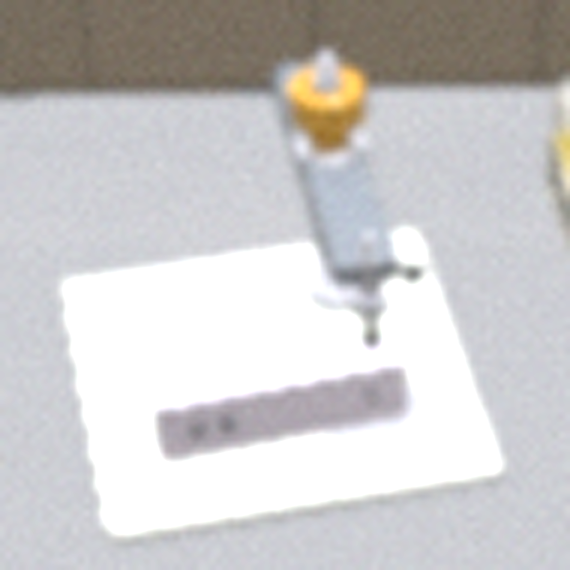

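View pics/b.png

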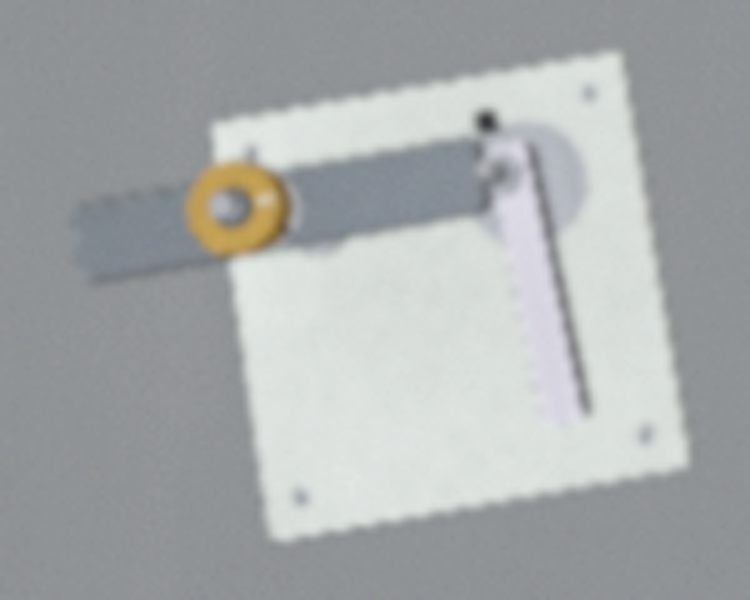

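Run:
```python
from h import *
s=np.load("side.npy",allow_pickle=True).item();t=np.load("top.npy",allow_pickle=True).item()
def wp(m,c,z,mm):
    pts=np.array([onz(c,u,v,z)[:2] for v,u in np.argwhere(m)])
    return pts
h=cv2.cvtColor(t["pixels"],cv2.COLOR_RGB2HSV); r=t["pixels"].astype(int)
def pick(m,box):
    z=np.zeros_like(m);x0,x1,y0,y1=box;z[y0:y1,x0:x1]=m[y0:y1,x0:x1]
    k,l,st,ce=cv2.connectedComponentsWithStats(z);i=1+np.argmax(st[1:,4]);return (l==i)
print("px plate",r[270,220],"bar",r[255,258],r[262,260],"arm",r[230,225],"table",r[300,170], "disc", r[225,265])
for thr in (165,180):
    w=pick((r.min(2)>thr).astype(np.uint8),(180,300,190,310))
    P=wp(w,t,.012,0); H=cv2.minAreaRect((P*1000).astype(np.float32));print("plate",thr,H)
lav=pick(((r[:,:,2]-r[:,:,1]>8)&(r.min(2)>130)).astype(np.uint8),(240,275,210,280))
P=wp(lav,t,.052,0);print("bar",lav.sum(),cv2.minAreaRect((P*1000).astype(np.float32)))
# collar
print("collar tri", tri(ray(t,197.2,231.6),ray(s,304.5,142.1)))
# rod end
pt=(150+230/5,190+205/5); ps=(250+327/6,125+58/6)
print("rodtop",tri(ray(t,*pt),ray(s,*ps)))
pt=(150+505/5,190+170/5)
print("nozzle tip side", [onz(s,250+372/6,125+345/6,z).round(4) for z in (.058,.062,.066)])
for q in ((160,408),(405,368)): print("bar top far edge side",onz(s,250+q[0]/6,125+q[1]/6,.052).round(4))
for q in ((165,458),(408,415)): print("bar bottom near edge",onz(s,250+q[0]/6,125+q[1]/6,.012).round(4))
for q in ((62,280),(422,228),(505,468),(108,538)): print("plate",onz(s,250+q[0]/6,125+q[1]/6,.012).round(4))
```

```text
px plate [170 174 171] bar [165 164 172] [165 163 172] arm [103 109 115] table [110 112 114] disc [139 141 147]
plate 165 ((565.1458129882812, 108.0125961303711), (194.49090576171875, 192.97836303710938), 11.606171607971191)Traceback (most recent call last):
  File "<stdin>", line 12, in <module>
  File "<stdin>", line 9, in pick
    return _wrapfunc(a, 'argmax', axis=axis, out=out, **kwds)
    return bound(*args, **kwds)
ValueError: attempt to get argmax of an empty sequence
```

```bash
cat > m.py <<'E'
from h import *
s=np.load("side.npy",allow_pickle=True).item();t=np.load("top.npy",allow_pickle=True).item()
r=t["pixels"].astype(int)
def wp(m,c,z): return np.array([onz(c,u,v,z)[:2] for v,u in np.argwhere(m)])
def pick(m,box):
    z=np.zeros_like(m);x0,x1,y0,y1=box;z[y0:y1,x0:x1]=m[y0:y1,x0:x1]
    k,l,st,ce=cv2.connectedComponentsWithStats(z);i=1+np.argmax(st[1:,4]);return (l==i)
for thr in (140,150):
    w=pick((r.min(2)>thr).astype(np.uint8),(180,300,190,310))
    H=cv2.minAreaRect((wp(w,t,.012)*1000).astype(np.float32));print("plate",thr,H)
d=r[:,:,2]-r[:,:,1]
lav=pick(((d>=6)&(r.min(2)>135)).astype(np.uint8),(243,275,215,280))
print("bar",lav.sum(),cv2.minAreaRect((wp(lav,t,.052)*1000).astype(np.float32)))
yaw=np.radians(H[2]);c=np.array(H[0])/1000;R=np.array([[np.cos(yaw),-np.sin(yaw)],[np.sin(yaw),np.cos(yaw)]])
print("rod",c+R@[.045,.055],"nozzle",c+R@[.045,-.045])
print("collar tri", tri(ray(t,197.2,231.6),ray(s,304.5,142.1)))
pt=(150+230/5,190+205/5); ps=(250+327/6,125+58/6)
print("rodtop",tri(ray(t,*pt),ray(s,*ps)), onz(t,*pt,.166))
print("nozzle tip side", [onz(s,250+372/6,125+345/6,z).round(4) for z in (.058,.062,.066)])
for q in ((160,408),(405,368)): print("bar top far edge side",onz(s,250+q[0]/6,125+q[1]/6,.052).round(4))
for q in ((165,458),(408,415)): print("bar bottom near edge",onz(s,250+q[0]/6,125+q[1]/6,.012).round(4))
for q in ((62,280),(422,228),(505,468),(108,538)): print("plate",onz(s,250+q[0]/6,125+q[1]/6,.012).round(4))
E
python3 m.py
```

```text
plate 140 ((565.060302734375, 107.49972534179688), (200.46182250976562, 198.74559020996094), 11.606618881225586)
plate 150 ((564.6156005859375, 107.52076721191406), (197.62098693847656, 197.76332092285156), 11.673921585083008)
bar 390 ((573.1871337890625, 62.07417297363281), (130.76370239257812, 19.873878479003906), 14.822389602661133)
rod [0.59755599 0.17048846] nozzle [0.61779015 0.07255696]
collar tri (array([0.59765398, 0.17195359, 0.13657783]), [np.float64(0.0006875645845240631), np.float64(0.0006875645845239123)])
rodtop (array([0.59826529, 0.1649381 , 0.16868065]), [np.float64(0.0013400333200335283), np.float64(0.0013400333200333917)]) [0.5970292  0.16561866 0.166     ]
nozzle tip side [array([0.619 , 0.0727, 0.058 ]), array([0.619 , 0.0681, 0.062 ]), array([0.6191, 0.0635, 0.066 ])]
bar top far edge side [0.5137 0.0356 0.052 ]
bar top far edge side [0.6353 0.0614 0.052 ]
bar bottom near edge [0.5125 0.0416 0.012 ]
bar bottom near edge [0.6364 0.0699 0.012 ]
plate [0.4475 0.1855 0.012 ]
plate [0.6467 0.2247 0.012 ]
plate [0.6847 0.0289 0.012 ]
plate [ 0.4877 -0.0144  0.012 ]
```

```bash
cat >> h.py <<'E'
from scipy.spatial.transform import Rotation as Rn
def goto(P):
    s=bot.read_state();R=Rn.from_rotvec(s["tcp_rot"]).as_matrix()
    y=R[:,1]; print("t",s["time"],"pos",s["tool_pos"].round(4),"q",s["q"].round(3),"yaxis deg",np.degrees(np.arctan2(y[1],y[0])).round(2),"tilt",R[2].round(3))
    print("tool delta mm",(R.T@(np.array(P)-s["tool_pos"])*1000).round(1),"F",s["wrist_force"].round(2),"T",s["torque"].round(3),"w",s["width"],s["grip_force"])
E
python3 - <<'E'
from h import *
t=np.load("top.npy",allow_pickle=True).item()
print("cap",onz(t,249,134,.178), "yellow",onz(t,190,158,.04))
goto((.5975,.171,.40))
E
```

```text
cap [0.7952432  0.06729713 0.178     ] yellow [0.77372805 0.22915201 0.04      ]
t 0.1 pos [ 0.2096 -0.6413  0.4035] q [-1.292  0.265  1.605 -0.     1.274 -0.037] yaxis deg -71.9 tilt [ 0.    -0.002 -1.   ]
tool delta mm [ 621.1 -651.6    4.8] F [0.11 0.39 0.29] T [-0.034 -0.006  0.029] w 1.0025675259834392 0.0
```

Request:
drive_tool([
  {"delta_pos": [25.9,-27.15,0],"turn": 0,"jaw": 1},
  {"delta_pos": [25.9,-27.15,0],"turn": 0,"jaw": 1},
  {"delta_pos": [25.9,-27.15,0],"turn": 0,"jaw": 1},
  {"delta_pos": [25.9,-27.15,0],"turn": 0,"jaw": 1},
  {"delta_pos": [25.9,-27.15,0],"turn": 0,"jaw": 1},
  {"delta_pos": [25.9,-27.15,0],"turn": 0,"jaw": 1},
  {"delta_pos": [25.9,-27.15,0],"turn": 0,"jaw": 1},
  {"delta_pos": [25.9,-27.15,0],"turn": 0,"jaw": 1},
])

```text
time: 0.77
tool_pos: [0.3393, -0.3689, 0.4042]
tcp_rot: [-3.102, -0.493, 0.0]
wrist_force: [0.6, -0.3, 0.3]
width: 1.002
grip_force: 0.0
```

Request:
drive_tool([
  {"delta_pos": [25.9,-27.15,0],"turn": 0,"jaw": 1},
  {"delta_pos": [25.9,-27.15,0],"turn": 0,"jaw": 1},
  {"delta_pos": [25.9,-27.15,0],"turn": 0,"jaw": 1},
  {"delta_pos": [25.9,-27.15,0],"turn": 0,"jaw": 1},
  {"delta_pos": [25.9,-27.15,0],"turn": 0,"jaw": 1},
  {"delta_pos": [25.9,-27.15,0],"turn": 0,"jaw": 1},
  {"delta_pos": [25.9,-27.15,0],"turn": 0,"jaw": 1},
  {"delta_pos": [25.9,-27.15,0],"turn": 0,"jaw": 1},
])

```text
time: 1.43
tool_pos: [0.4688, -0.0981, 0.4045]
tcp_rot: [-3.102, -0.494, 0.0]
wrist_force: [0.1, -0.8, 0.7]
width: 1.0
grip_force: 0.0
```

Request:
drive_tool([
  {"delta_pos": [25.9,-27.15,0],"turn": 0,"jaw": 1},
  {"delta_pos": [25.9,-27.15,0],"turn": 0,"jaw": 1},
  {"delta_pos": [25.9,-27.15,0],"turn": 0,"jaw": 1},
  {"delta_pos": [25.9,-27.15,0],"turn": 0,"jaw": 1},
  {"delta_pos": [25.9,-27.15,0],"turn": 0,"jaw": 1},
  {"delta_pos": [25.9,-27.15,0],"turn": 0,"jaw": 1},
  {"delta_pos": [25.9,-27.15,0],"turn": 0,"jaw": 1},
  {"delta_pos": [25.9,-27.15,0],"turn": 0,"jaw": 1},
])

```text
time: 2.1
tool_pos: [0.5984, 0.1727, 0.404]
tcp_rot: [3.102, 0.495, -0.001]
wrist_force: [0.6, -0.6, -0.3]
width: 1.003
grip_force: 0.0
```

Request:
drive_tool([
  {"delta_pos": [0,0,0],"turn": -0.12,"jaw": 1},
  {"delta_pos": [0,0,0],"turn": -0.12,"jaw": 1},
  {"delta_pos": [0,0,0],"turn": -0.12,"jaw": 1},
  {"delta_pos": [0,0,0],"turn": -0.12,"jaw": 1},
  {"delta_pos": [0,0,0],"turn": -0.12,"jaw": 1},
  {"delta_pos": [0,0,0],"turn": -0.12,"jaw": 1},
  {"delta_pos": [0,0,0],"turn": -0.12,"jaw": 1},
  {"delta_pos": [0,0,0],"turn": -0.12,"jaw": 1},
])

```text
time: 2.77
tool_pos: [0.5979, 0.1708, 0.4039]
tcp_rot: [-2.518, -1.878, 0.002]
wrist_force: [-0.1, 0.7, 0.2]
width: 1.002
grip_force: 0.0
```

```bash
python3 -c "
from h import *
goto((.5975,.171,.40))"
```

```text
t 2.7667 pos [0.5979 0.1708 0.4039] q [ 0.238  0.165  1.724 -0.     1.254  0.527] yaxis deg -16.56 tilt [-0.001 -0.001 -1.   ]
tool delta mm [ 0.1 -0.4  3.9] F [-0.12  0.67  0.22] T [ 0.041  0.035 -0.   ] w 1.002425766802128 0.0
```

Request:
drive_tool([
  {"delta_pos": [0,0,0],"turn": -0.12,"jaw": 1},
  {"delta_pos": [0,0,0],"turn": -0.12,"jaw": 1},
  {"delta_pos": [0,0,0],"turn": -0.12,"jaw": 1},
  {"delta_pos": [0,0,0],"turn": -0.12,"jaw": 1},
  {"delta_pos": [0,0,0],"turn": -0.12,"jaw": 1},
  {"delta_pos": [0,0,0],"turn": -0.12,"jaw": 1},
  {"delta_pos": [0,0,0],"turn": -0.12,"jaw": 1},
  {"delta_pos": [0,0,0],"turn": -0.12,"jaw": 1},
])

```text
time: 3.43
tool_pos: [0.5979, 0.1708, 0.404]
tcp_rot: [-1.366, -2.828, 0.001]
wrist_force: [-0.1, 0.1, 0.6]
width: 1.001
grip_force: 0.0
```

Request:
drive_tool([
  {"delta_pos": [0,0,0],"turn": -0.12,"jaw": 1},
  {"delta_pos": [0,0,0],"turn": -0.12,"jaw": 1},
  {"delta_pos": [0,0,0],"turn": -0.12,"jaw": 1},
  {"delta_pos": [0,0,0],"turn": -0.12,"jaw": 1},
  {"delta_pos": [0,0,0],"turn": -0.12,"jaw": 1},
  {"delta_pos": [0,0,0],"turn": -0.12,"jaw": 1},
  {"delta_pos": [0,0,0],"turn": -0.12,"jaw": 1},
  {"delta_pos": [0,0,0],"turn": -0.12,"jaw": 1},
])

```text
time: 4.1
tool_pos: [0.5979, 0.1708, 0.404]
tcp_rot: [0.094, -3.139, 0.0]
wrist_force: [0.6, -0.6, -0.1]
width: 1.008
grip_force: 0.0
```

Request:
drive_tool([
  {"delta_pos": [0,0,5],"turn": -0.12,"jaw": 1},
  {"delta_pos": [0,0,10],"turn": -0.12,"jaw": 1},
  {"delta_pos": [0,0,10],"turn": -0.12,"jaw": 1},
  {"delta_pos": [0,0,10],"turn": -0.12,"jaw": 1},
  {"delta_pos": [0,0,10],"turn": -0.12,"jaw": 1},
  {"delta_pos": [0,0,10],"turn": -0.12,"jaw": 1},
  {"delta_pos": [0,0,5],"turn": -0.12,"jaw": 1},
  {"delta_pos": [0,0,0],"turn": 0,"jaw": 1},
])

```text
time: 4.77
tool_pos: [0.5972, 0.1706, 0.3422]
tcp_rot: [1.361, -2.827, -0.001]
wrist_force: [-0.2, -0.2, -0.2]
width: 1.0
grip_force: 0.0
```

```bash
python3 -c "
from h import *
goto((.5976,.1712,.289))
c=cam('side');save(c,'s1.png')
a=cv2.resize(c['pixels'][90:220,240:370],None,fx=4,fy=4,interpolation=cv2.INTER_CUBIC)
cv2.imwrite('pics/s1c.png',a[:,:,::-1])
print('expected ring edges px',proj(c,(.5785,.171,.134)),proj(c,(.6165,.171,.134)),'rodtop',proj(c,(.5976,.1705,.166)))"
```

```text
t 4.7667 pos [0.5972 0.1706 0.3422] q [ 0.238  0.21   1.788 -0.     1.148 -2.23 ] yaxis deg 141.41 tilt [ 0.003  0.003 -1.   ]
tool delta mm [-0.9 -0.1 53.2] F [-0.18 -0.16 -0.18] T [-0.018 -0.042  0.009] w 0.9996203393764663 0.0
expected ring edges px [298.0768534  143.12311244] [310.43451031 142.86997921] rodtop [303.88855001 134.4111962 ]
```

View pics/s1c.png

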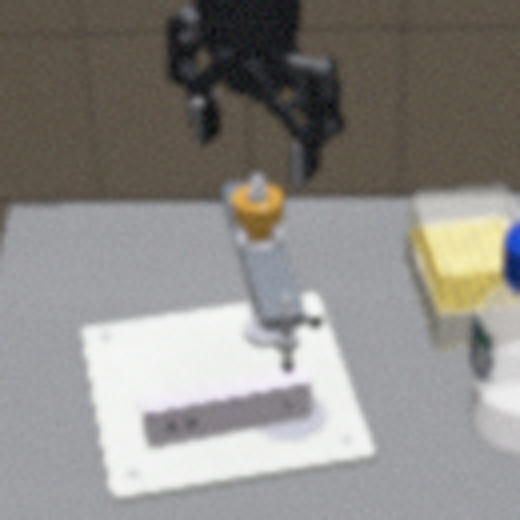

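Request:
drive_tool([
  {"delta_pos": [0,0,10],"turn": 0,"jaw": 1},
  {"delta_pos": [0,0,12],"turn": 0,"jaw": 1},
  {"delta_pos": [0,0,12],"turn": 0,"jaw": 1},
  {"delta_pos": [0,0,10],"turn": 0,"jaw": 1},
  {"delta_pos": [0,0,7],"turn": 0,"jaw": 1},
  {"delta_pos": [0,0,3],"turn": 0,"jaw": 1},
  {"delta_pos": [0,0,0],"turn": 0,"jaw": 1},
  {"delta_pos": [0,0,0],"turn": 0,"jaw": 0.2},
], grip_force=30)

```text
time: 5.48
tool_pos: [0.5982, 0.1708, 0.2906]
tcp_rot: [1.358, -2.833, -0.0]
wrist_force: [0.2, -0.0, -0.1]
width: 0.885
grip_force: 0.0
```

Request:
drive_tool([
  {"delta_pos": [0,0,0],"turn": 0,"jaw": -1},
  {"delta_pos": [0,0,0],"turn": 0,"jaw": -1},
  {"delta_pos": [0,0,0],"turn": 0,"jaw": -1},
  {"delta_pos": [0,0,0],"turn": 0,"jaw": -1},
  {"delta_pos": [0,0,0],"turn": 0,"jaw": -1},
  {"delta_pos": [0,0,0],"turn": 0,"jaw": -1},
  {"delta_pos": [0,0,0],"turn": 0,"jaw": -1},
  {"delta_pos": [0,0,0],"turn": 0,"jaw": -1},
])

```text
time: 6.15
tool_pos: [0.5981, 0.1712, 0.2917]
tcp_rot: [-1.358, 2.832, 0.001]
wrist_force: [-3.9, 1.3, 5.7]
width: 0.433
grip_force: 30.3
```

```bash
python3 -c "
from h import *
goto((.5976,.1712,.289))"
```

```text
t 6.15 pos [0.5981 0.1712 0.2917] q [ 2.390e-01  2.570e-01  1.831e+00  1.000e-03  1.053e+00 -2.227e+00] yaxis deg 141.23 tilt [-0.001  0.    -1.   ]
tool delta mm [0.3 0.3 2.7] F [-3.86  1.26  5.66] T [ 0.355  0.635 -0.043] w 0.4333065527608973 30.345595479011536
```

Request:
drive_tool([
  {"delta_pos": [0,0,0.4],"turn": 0.12,"jaw": -1},
  {"delta_pos": [0,0,0.4],"turn": 0.12,"jaw": -1},
  {"delta_pos": [0,0,0.4],"turn": 0.12,"jaw": -1},
  {"delta_pos": [0,0,0.4],"turn": 0.12,"jaw": -1},
  {"delta_pos": [0,0,0.4],"turn": 0.12,"jaw": -1},
  {"delta_pos": [0,0,0.4],"turn": 0.12,"jaw": -1},
  {"delta_pos": [0,0,0.3],"turn": 0.1,"jaw": -1},
  {"delta_pos": [0,0,0.2],"turn": 0.05,"jaw": -1},
])

```text
time: 6.82
tool_pos: [0.5984, 0.1706, 0.289]
tcp_rot: [-0.031, 3.14, -0.001]
wrist_force: [-3.3, -0.8, 6.2]
width: 0.435
grip_force: 30.4
```

```bash
python3 -c "
from h import *
goto((.5976,.1712,.289))"
```

```text
t 6.8167 pos [0.5984 0.1706 0.289 ] q [ 2.380e-01  2.590e-01  1.833e+00 -1.000e-03  1.048e+00 -1.352e+00] yaxis deg 91.14 tilt [-0.001 -0.    -1.   ]
tool delta mm [ 0.7  0.6 -0. ] F [-3.27 -0.8   6.24] T [-0.08   0.412  0.089] w 0.43537247426809006 30.38573831319809
```

Request:
drive_tool([
  {"delta_pos": [0,0,0.3],"turn": 0.1,"jaw": -1},
  {"delta_pos": [0,0,0.3],"turn": 0.1,"jaw": -1},
  {"delta_pos": [0,0,0.3],"turn": 0.1,"jaw": -1},
  {"delta_pos": [0,0,0.3],"turn": 0.1,"jaw": -1},
  {"delta_pos": [0,0,0.3],"turn": 0.1,"jaw": -1},
  {"delta_pos": [0,0,0.3],"turn": 0.1,"jaw": -1},
  {"delta_pos": [0,0,0.2],"turn": 0.05,"jaw": -1},
  {"delta_pos": [0,0,0.2],"turn": 0.05,"jaw": -1},
])

```text
time: 7.48
tool_pos: [0.5982, 0.17, 0.2867]
tcp_rot: [1.044, 2.962, -0.002]
wrist_force: [-3.4, -2.9, 6.8]
width: 0.437
grip_force: 30.5
```

```bash
python3 -c "
from h import *
goto((.5976,.1712,.289))
c=cam('side');save(c,'s2.png');np.save('s2.npy',c,allow_pickle=True)
goto((.5976,.1712,.289))
a=cv2.resize(c['pixels'][135:215,260:340],None,fx=7,fy=7,interpolation=cv2.INTER_CUBIC)
cv2.imwrite('pics/s2c.png',a[:,:,::-1])"
```

```text
t 7.4833 pos [0.5982 0.17   0.2867] q [ 0.237  0.262  1.835 -0.002  1.045 -0.654] yaxis deg 51.16 tilt [-0.001 -0.001 -1.   ]
tool delta mm [ 1.2  0.5 -2.3] F [-3.4  -2.93  6.75] T [-0.443  0.58   0.072] w 0.436980813860557 30.47743856906891
t 7.5333 pos [0.5982 0.17   0.2867] q [ 0.237  0.262  1.835 -0.002  1.045 -0.652] yaxis deg 51.01 tilt [-0.001 -0.001 -1.   ]
tool delta mm [ 1.2  0.5 -2.3] F [-3.95 -3.38  6.91] T [-0.405  0.526 -0.177] w 0.43666906444223946 30.433887541294098
```

View pics/s2c.png

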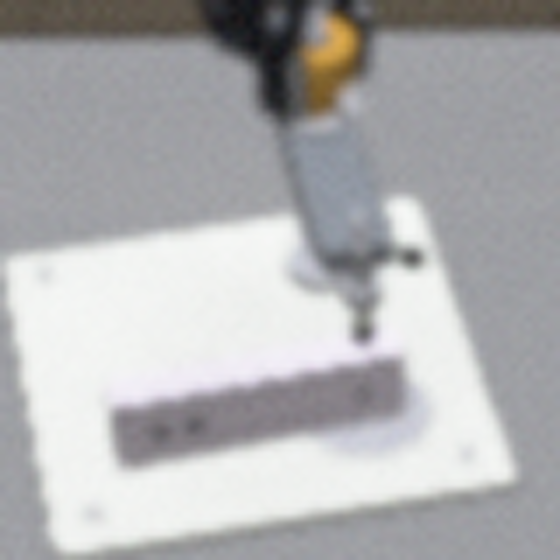

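```bash
cat >> h.py <<'E'
def tq(n=12):
    A=[]
    for _ in range(n):
        bot.read_camera("top"); s=bot.read_state(); A.append([s["torque"][2],s["joint_torque"][5],*s["wrist_force"],s["q"][5]])
    A=np.array(A);print("Tz,j6,F,q6 mean",A.mean(0).round(4),"sd",A.std(0).round(4),"t",s["time"])
E
python3 -c "
from h import *
c=np.load('s2.npy',allow_pickle=True).item()
for z in (.05,.052,.054,.056,.058): print(z,proj(c,(.618,.0726,z)).round(1))
tq(10)"
```

```text
0.05 [311.8 184.5]
0.052 [311.7 184. ]
0.054 [311.7 183.5]
0.056 [311.7 183. ]
0.058 [311.7 182.5]
Tz,j6,F,q6 mean [-0.1451 -0.0869 -3.3198 -3.3785  6.6336 -0.6564] sd [2.790e-02 9.780e-02 6.796e-01 3.263e-01 4.123e-01 3.000e-04] t 8.0333
```

Request:
drive_tool([
  {"delta_pos": [0,0,0.08],"turn": 0.025,"jaw": -1},
  {"delta_pos": [0,0,0.08],"turn": 0.025,"jaw": -1},
  {"delta_pos": [0,0,0.08],"turn": 0.025,"jaw": -1},
  {"delta_pos": [0,0,0.08],"turn": 0.025,"jaw": -1},
  {"delta_pos": [0,0,0.08],"turn": 0.025,"jaw": -1},
  {"delta_pos": [0,0,0.08],"turn": 0.025,"jaw": -1},
])

```text
time: 8.53
tool_pos: [0.5981, 0.17, 0.2862]
tcp_rot: [1.261, 2.876, -0.003]
wrist_force: [-3.9, -4.1, 7.7]
width: 0.439
grip_force: 30.5
```

```bash
python3 -c "
from h import *
goto((.5976,.1712,.289))
tq(5)"
```

```text
t 8.5333 pos [0.5981 0.17   0.2862] q [ 0.237  0.262  1.835 -0.002  1.044 -0.506] yaxis deg 42.64 tilt [-0.002 -0.001 -1.   ]
tool delta mm [ 1.3  0.4 -2.8] F [-3.87 -4.07  7.66] T [-0.478  0.572  0.091] w 0.4388618626837951 30.462931394577026
Tz,j6,F,q6 mean [-0.1124 -0.0574 -3.9885 -4.0881  7.0928 -0.506 ] sd [0.0344 0.0738 0.4685 0.5634 0.4912 0.0008] t 8.7833
```

Request:
drive_tool([
  {"delta_pos": [0,0,0.03],"turn": 0.01,"jaw": -1},
  {"delta_pos": [0,0,0.03],"turn": 0.01,"jaw": -1},
  {"delta_pos": [0,0,0.03],"turn": 0.01,"jaw": -1},
  {"delta_pos": [0,0,0.03],"turn": 0.01,"jaw": -1},
  {"delta_pos": [0,0,0.03],"turn": 0.01,"jaw": -1},
])

```text
time: 9.2
tool_pos: [0.5981, 0.1699, 0.2861]
tcp_rot: [1.332, 2.844, -0.003]
wrist_force: [-4.8, -3.5, 7.8]
width: 0.432
grip_force: 30.5
```

```bash
python3 -c "
from h import *
goto((.5976,.1712,.289))
tq(5)"
```

```text
t 9.2 pos [0.5981 0.1699 0.2861] q [ 0.237  0.262  1.836 -0.002  1.044 -0.457] yaxis deg 39.82 tilt [-0.002 -0.001 -1.   ]
tool delta mm [ 1.3  0.4 -2.9] F [-4.79 -3.54  7.8 ] T [-0.509  0.54   0.057] w 0.4317060642400036 30.478247702121735
Tz,j6,F,q6 mean [-0.0293 -0.0101 -3.9691 -4.0078  7.0014 -0.4566] sd [4.650e-02 3.410e-02 2.117e-01 3.800e-01 3.453e-01 3.000e-04] t 9.45
```

Create r.py:
```python
from h import *
s=bot.read_state();print(round(s["time"],2),"Tz",s["torque"].round(3),"q6",round(s["q"][5],4),"j6",s["joint_torque"][5].round(3))
```

```text
(no output)
```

Request:
drive_tool([
  {"delta_pos": [0,0,0.04],"turn": 0.013,"jaw": -1},
  {"delta_pos": [0,0,0.04],"turn": 0.013,"jaw": -1},
  {"delta_pos": [0,0,0.04],"turn": 0.013,"jaw": -1},
])

```text
time: 9.7
tool_pos: [0.5981, 0.1699, 0.286]
tcp_rot: [1.387, 2.818, -0.003]
wrist_force: [-4.2, -3.3, 8.2]
width: 0.434
grip_force: 30.5
```

```bash
python3 r.py
```

```text
9.7 Tz [-0.576  0.591  0.073] q6 -0.4174 j6 -0.095
```

Request:
drive_tool([
  {"delta_pos": [0,0,0.04],"turn": 0.013,"jaw": -1},
  {"delta_pos": [0,0,0.04],"turn": 0.013,"jaw": -1},
  {"delta_pos": [0,0,0.04],"turn": 0.013,"jaw": -1},
])

```text
time: 9.95
tool_pos: [0.5981, 0.1698, 0.2859]
tcp_rot: [1.442, 2.79, -0.003]
wrist_force: [-5.0, -3.5, 7.5]
width: 0.435
grip_force: 30.5
```

```bash
python3 r.py
```

```text
9.95 Tz [-0.53   0.573  0.047] q6 -0.3784 j6 -0.094
```

Request:
drive_tool([
  {"delta_pos": [0,0,0.04],"turn": 0.013,"jaw": -1},
  {"delta_pos": [0,0,0.04],"turn": 0.013,"jaw": -1},
  {"delta_pos": [0,0,0.04],"turn": 0.013,"jaw": -1},
])

```text
time: 10.2
tool_pos: [0.598, 0.1698, 0.2857]
tcp_rot: [1.496, 2.762, -0.003]
wrist_force: [-4.8, -3.6, 7.2]
width: 0.436
grip_force: 30.5
```

```bash
python3 r.py
```

```text
10.2 Tz [-0.593  0.596  0.083] q6 -0.3394 j6 -0.095
```

Request:
drive_tool([
  {"delta_pos": [0,0,0.04],"turn": 0.013,"jaw": -1},
  {"delta_pos": [0,0,0.04],"turn": 0.013,"jaw": -1},
  {"delta_pos": [0,0,0.04],"turn": 0.013,"jaw": -1},
])

```text
time: 10.45
tool_pos: [0.598, 0.1699, 0.2856]
tcp_rot: [1.549, 2.732, -0.003]
wrist_force: [-5.5, -3.9, 6.4]
width: 0.435
grip_force: 30.5
```

```bash
python3 r.py
```

```text
10.45 Tz [-0.635  0.66   0.053] q6 -0.3004 j6 -0.095
```

Request:
drive_tool([
  {"delta_pos": [0,0,0.06],"turn": 0.0175,"jaw": -1},
  {"delta_pos": [0,0,0.06],"turn": 0.0175,"jaw": -1},
  {"delta_pos": [0,0,0.06],"turn": 0.0175,"jaw": -1},
  {"delta_pos": [0,0,0.06],"turn": 0.0175,"jaw": -1},
  {"delta_pos": [0,0,0.06],"turn": 0.0175,"jaw": -1},
  {"delta_pos": [0,0,0.06],"turn": 0.0175,"jaw": -1},
  {"delta_pos": [0,0,0.06],"turn": 0.0175,"jaw": -1},
  {"delta_pos": [0,0,0.06],"turn": 0.0175,"jaw": -1},
])

```text
time: 11.12
tool_pos: [0.5979, 0.1698, 0.2851]
tcp_rot: [1.737, 2.617, -0.004]
wrist_force: [-5.6, -3.9, 8.7]
width: 0.435
grip_force: 30.5
```

```bash
python3 r.py
```

```text
11.12 Tz [-0.598  0.629  0.124] q6 -0.1601 j6 -0.152
```

Request:
drive_tool([
  {"delta_pos": [0,0,-0.04],"turn": -0.013,"jaw": -1},
  {"delta_pos": [0,0,-0.04],"turn": -0.013,"jaw": -1},
  {"delta_pos": [0,0,-0.04],"turn": -0.013,"jaw": -1},
  {"delta_pos": [0,0,-0.04],"turn": -0.013,"jaw": -1},
])

```text
time: 11.45
tool_pos: [0.598, 0.1698, 0.2853]
tcp_rot: [1.667, 2.662, -0.003]
wrist_force: [-5.2, -4.3, 7.3]
width: 0.44
grip_force: 30.6
```

```bash
python3 r.py
```

```text
11.45 Tz [-0.654  0.603 -0.115] q6 -0.2132 j6 0.03
```

Request:
drive_tool([
  {"delta_pos": [0,0,0.03],"turn": 0.01,"jaw": -1},
  {"delta_pos": [0,0,0.03],"turn": 0.01,"jaw": -1},
])

```text
time: 11.62
tool_pos: [0.5979, 0.1698, 0.2853]
tcp_rot: [1.695, 2.644, -0.003]
wrist_force: [-4.4, -4.1, 8.2]
width: 0.434
grip_force: 30.6
```

```bash
python3 r.py
```

```text
11.62 Tz [-0.604  0.64   0.044] q6 -0.1926 j6 -0.081
```

Request:
drive_tool([
  {"delta_pos": [0,0,0],"turn": 0.006,"jaw": -1},
])

```text
time: 11.7
tool_pos: [0.5979, 0.1698, 0.2852]
tcp_rot: [1.702, 2.639, -0.003]
wrist_force: [-4.7, -4.9, 7.9]
width: 0.431
grip_force: 30.5
```

```bash
python3 r.py
```

```text
11.7 Tz [-0.604  0.647  0.048] q6 -0.1865 j6 0.028
```

Request:
drive_tool([
  {"delta_pos": [0,0,0.02],"turn": 0.006,"jaw": -1},
  {"delta_pos": [0,0,0.02],"turn": 0.006,"jaw": -1},
  {"delta_pos": [0,0,0.02],"turn": 0.006,"jaw": -1},
])

```text
time: 11.95
tool_pos: [0.5979, 0.1698, 0.2852]
tcp_rot: [1.726, 2.624, -0.004]
wrist_force: [-4.7, -4.7, 8.0]
width: 0.437
grip_force: 30.5
```

```bash
python3 r.py; python3 -c "
from h import *
tq(6)"
```

```text
11.95 Tz [-0.584  0.69   0.054] q6 -0.1687 j6 -0.008
Tz,j6,F,q6 mean [-2.2300e-02  2.6000e-03 -4.9227e+00 -4.6394e+00  7.9607e+00 -1.6880e-01] sd [2.380e-02 2.180e-02 3.487e-01 5.190e-01 1.849e-01 2.000e-04] t 12.25
```

Request:
drive_tool([
  {"delta_pos": [0,0,-0.06],"turn": -0.018,"jaw": -1},
  {"delta_pos": [0,0,-0.06],"turn": -0.018,"jaw": -1},
  {"delta_pos": [0,0,-0.06],"turn": -0.018,"jaw": -1},
  {"delta_pos": [0,0,-0.06],"turn": -0.018,"jaw": -1},
  {"delta_pos": [0,0,-0.06],"turn": -0.018,"jaw": -1},
  {"delta_pos": [0,0,-0.06],"turn": -0.018,"jaw": -1},
  {"delta_pos": [0,0,-0.06],"turn": -0.018,"jaw": -1},
  {"delta_pos": [0,0,-0.06],"turn": -0.018,"jaw": -1},
])

```text
time: 12.92
tool_pos: [0.598, 0.1698, 0.2856]
tcp_rot: [1.532, 2.742, -0.003]
wrist_force: [-4.0, -4.4, 7.6]
width: 0.433
grip_force: 30.5
```

```bash
python3 r.py
```

```text
12.92 Tz [-0.567  0.632 -0.129] q6 -0.3135 j6 0.094
```

Request:
drive_tool([
  {"delta_pos": [0,0,0.04],"turn": 0.013,"jaw": -1},
  {"delta_pos": [0,0,0.04],"turn": 0.013,"jaw": -1},
  {"delta_pos": [0,0,0.04],"turn": 0.013,"jaw": -1},
])

```text
time: 13.17
tool_pos: [0.598, 0.1698, 0.2855]
tcp_rot: [1.586, 2.711, -0.003]
wrist_force: [-4.9, -4.2, 8.1]
width: 0.438
grip_force: 30.5
```

```bash
python3 r.py
```

```text
13.17 Tz [-0.596  0.615  0.023] q6 -0.2734 j6 -0.097
```

Request:
drive_tool([
  {"delta_pos": [0,0,0.04],"turn": 0.013,"jaw": -1},
  {"delta_pos": [0,0,0.04],"turn": 0.013,"jaw": -1},
  {"delta_pos": [0,0,0.04],"turn": 0.013,"jaw": -1},
])

```text
time: 13.42
tool_pos: [0.598, 0.1698, 0.2854]
tcp_rot: [1.639, 2.679, -0.003]
wrist_force: [-4.3, -4.9, 7.2]
width: 0.431
grip_force: 30.5
```

```bash
python3 r.py
```

```text
13.42 Tz [-0.607  0.641  0.056] q6 -0.2344 j6 -0.095
```

Request:
drive_tool([
  {"delta_pos": [0,0,0.04],"turn": 0.013,"jaw": -1},
  {"delta_pos": [0,0,0.04],"turn": 0.013,"jaw": -1},
  {"delta_pos": [0,0,0.04],"turn": 0.013,"jaw": -1},
])

```text
time: 13.67
tool_pos: [0.5979, 0.1698, 0.2853]
tcp_rot: [1.691, 2.647, -0.004]
wrist_force: [-4.9, -4.2, 7.8]
width: 0.433
grip_force: 30.5
```

```bash
python3 r.py
```

```text
13.67 Tz [-0.65   0.684  0.091] q6 -0.1954 j6 -0.095
```

Request:
drive_tool([
  {"delta_pos": [0,0,0.04],"turn": 0.013,"jaw": -1},
  {"delta_pos": [0,0,0.04],"turn": 0.013,"jaw": -1},
  {"delta_pos": [0,0,0.04],"turn": 0.013,"jaw": -1},
])

```text
time: 13.92
tool_pos: [0.5979, 0.1697, 0.2851]
tcp_rot: [1.742, 2.613, -0.004]
wrist_force: [-4.7, -3.9, 7.6]
width: 0.435
grip_force: 30.5
```

```bash
python3 r.py
```

```text
13.92 Tz [-0.615  0.688  0.086] q6 -0.1563 j6 -0.095
```

Request:
drive_tool([
  {"delta_pos": [0,0,0.04],"turn": 0.013,"jaw": -1},
  {"delta_pos": [0,0,0.04],"turn": 0.013,"jaw": -1},
  {"delta_pos": [0,0,0.04],"turn": 0.013,"jaw": -1},
])

```text
time: 14.17
tool_pos: [0.5979, 0.1698, 0.285]
tcp_rot: [1.793, 2.579, -0.004]
wrist_force: [-4.9, -4.8, 8.5]
width: 0.437
grip_force: 30.5
```

```bash
python3 r.py
```

```text
14.17 Tz [-0.669  0.688  0.066] q6 -0.1174 j6 -0.096
```

Request:
drive_tool([
  {"delta_pos": [0,0,0.04],"turn": 0.013,"jaw": -1},
  {"delta_pos": [0,0,0.04],"turn": 0.013,"jaw": -1},
  {"delta_pos": [0,0,0.04],"turn": 0.013,"jaw": -1},
])

```text
time: 14.42
tool_pos: [0.5979, 0.1697, 0.2848]
tcp_rot: [1.843, 2.543, -0.004]
wrist_force: [-5.5, -4.5, 7.4]
width: 0.434
grip_force: 30.5
```

```bash
python3 r.py
```

```text
14.42 Tz [-0.643  0.653  0.079] q6 -0.0784 j6 -0.096
```

Request:
drive_tool([
  {"delta_pos": [0,0,0.04],"turn": 0.013,"jaw": -1},
  {"delta_pos": [0,0,0.04],"turn": 0.013,"jaw": -1},
  {"delta_pos": [0,0,0.04],"turn": 0.013,"jaw": -1},
])

```text
time: 14.67
tool_pos: [0.5978, 0.1697, 0.2848]
tcp_rot: [1.892, 2.507, -0.004]
wrist_force: [-5.8, -4.6, 7.8]
width: 0.433
grip_force: 30.5
```

```bash
python3 r.py
```

```text
14.67 Tz [-0.671  0.762  0.072] q6 -0.0394 j6 -0.096
```

Request:
drive_tool([
  {"delta_pos": [0,0,0.04],"turn": 0.013,"jaw": -1},
  {"delta_pos": [0,0,0.04],"turn": 0.013,"jaw": -1},
  {"delta_pos": [0,0,0.04],"turn": 0.013,"jaw": -1},
])

```text
time: 14.92
tool_pos: [0.5978, 0.1698, 0.2846]
tcp_rot: [1.94, 2.47, -0.004]
wrist_force: [-6.2, -5.2, 7.7]
width: 0.436
grip_force: 30.5
```

```bash
python3 r.py
```

```text
14.92 Tz [-0.663  0.709 -0.009] q6 -0.0004 j6 -0.096
```

```bash
cat > v.py <<'E'
from h import *
import sys
s=np.load("side.npy",allow_pickle=True).item();s2=np.load("s2.npy",allow_pickle=True).item()
c=[cam("side") for _ in range(4)];np.save(sys.argv[1],c[0],allow_pickle=True)
def g(p): return cv2.resize(cv2.cvtColor(p[150:200,285:330],cv2.COLOR_RGB2GRAY),None,fx=8,fy=8,interpolation=cv2.INTER_CUBIC).astype(np.float32)
avg=np.mean([x["pixels"] for x in c],0).astype(np.uint8)
a0=g(s["pixels"]);a2=g(s2["pixels"]);a=g(avg)
T=a0[80:270,140:300]  # arm end + nozzle
for n,im in(("s2",a2),("now",a)):
    m=cv2.matchTemplate(im,T,cv2.TM_CCOEFF_NORMED);_,v,_,l=cv2.minMaxLoc(m);print(n,v,(l[0]-140)/8,(l[1]-80)/8)
for z in (.060,.056,.052): print(z,proj(c[0],(.618,.0726,z)).round(2))
cv2.imwrite(f"pics/{sys.argv[1]}.png",cv2.resize(avg[150:205,280:340],None,fx=10,fy=10,interpolation=cv2.INTER_CUBIC)[:,:,::-1])
E
python3 v.py n1.npy
```

```text
s2 0.9774962663650513 0.125 1.125
now 0.9609940052032471 0.125 1.625
0.06 [311.67 182.02]
0.056 [311.7  183.02]
0.052 [311.74 184.01]
```

View pics/n1.npy.png

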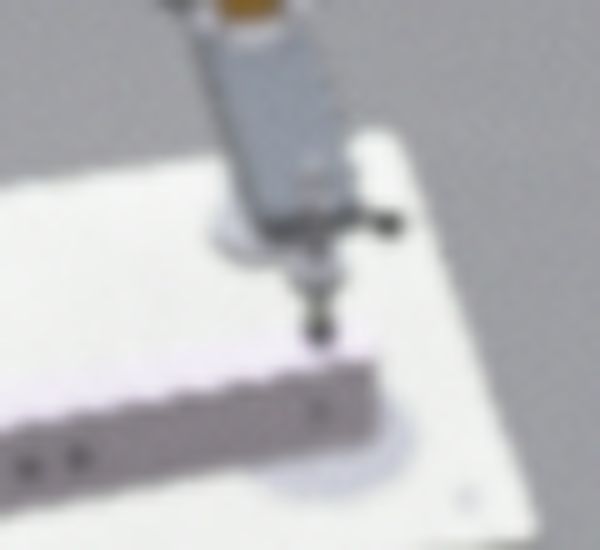

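Request:
drive_tool([
  {"delta_pos": [0,0,0.04],"turn": 0.013,"jaw": -1},
  {"delta_pos": [0,0,0.04],"turn": 0.013,"jaw": -1},
  {"delta_pos": [0,0,0.04],"turn": 0.013,"jaw": -1},
])

```text
time: 15.37
tool_pos: [0.5978, 0.1697, 0.2845]
tcp_rot: [1.988, 2.431, -0.004]
wrist_force: [-5.2, -5.0, 8.9]
width: 0.439
grip_force: 30.6
```

```bash
python3 r.py
```

```text
15.37 Tz [-0.596  0.778  0.064] q6 0.0386 j6 -0.089
```

Request:
drive_tool([
  {"delta_pos": [0,0,0.04],"turn": 0.013,"jaw": -1},
  {"delta_pos": [0,0,0.04],"turn": 0.013,"jaw": -1},
  {"delta_pos": [0,0,0.04],"turn": 0.013,"jaw": -1},
])

```text
time: 15.62
tool_pos: [0.5977, 0.1697, 0.2844]
tcp_rot: [2.035, 2.392, -0.004]
wrist_force: [-5.6, -5.0, 8.1]
width: 0.435
grip_force: 30.6
```

```bash
python3 r.py
```

```text
15.62 Tz [-0.628  0.777  0.066] q6 0.0776 j6 -0.07
```

Request:
drive_tool([
  {"delta_pos": [0,0,0.04],"turn": 0.013,"jaw": -1},
  {"delta_pos": [0,0,0.04],"turn": 0.013,"jaw": -1},
  {"delta_pos": [0,0,0.04],"turn": 0.013,"jaw": -1},
])

```text
time: 15.87
tool_pos: [0.5977, 0.1698, 0.2843]
tcp_rot: [2.081, 2.352, -0.004]
wrist_force: [-6.7, -4.7, 8.1]
width: 0.432
grip_force: 30.6
```

```bash
python3 r.py
```

```text
15.87 Tz [-0.691  0.812  0.147] q6 0.1166 j6 -0.052
```

Request:
drive_tool([
  {"delta_pos": [0,0,0],"turn": 0,"jaw": 0.2},
  {"delta_pos": [0,0,0],"turn": 0,"jaw": 0.6},
  {"delta_pos": [0,0,0],"turn": 0,"jaw": 1},
  {"delta_pos": [0,0,0],"turn": 0,"jaw": 1},
  {"delta_pos": [0,0,0],"turn": 0,"jaw": 1},
  {"delta_pos": [0,0,0],"turn": 0,"jaw": 1},
  {"delta_pos": [0,0,-5],"turn": 0,"jaw": 1},
  {"delta_pos": [0,0,-10],"turn": 0,"jaw": 1},
])

```text
time: 16.53
tool_pos: [0.5975, 0.1707, 0.297]
tcp_rot: [-2.081, -2.351, 0.004]
wrist_force: [0.2, -0.1, 0.6]
width: 0.998
grip_force: 0.0
```

Request:
drive_tool([
  {"delta_pos": [0,0,-15],"turn": 0,"jaw": 1},
  {"delta_pos": [0,0,-20],"turn": 0,"jaw": 1},
  {"delta_pos": [0,0,-20],"turn": 0,"jaw": 1},
  {"delta_pos": [0,0,-20],"turn": 0,"jaw": 1},
  {"delta_pos": [0,0,-10],"turn": 0,"jaw": 1},
  {"delta_pos": [0,0,0],"turn": 0,"jaw": 1},
])

```text
time: 17.03
tool_pos: [0.5992, 0.1711, 0.3877]
tcp_rot: [2.079, 2.35, 0.009]
wrist_force: [-0.2, 0.5, 1.2]
width: 1.003
grip_force: 0.0
```

```bash
cat > bar.py <<'E'
from h import *
t=cam("top");r=t["pixels"].astype(int);d=r[:,:,2]-r[:,:,1]
m=((d>=6)&(r.min(2)>135)).astype(np.uint8);z=np.zeros_like(m);z[215:282,243:276]=m[215:282,243:276]
k,l,st,ce=cv2.connectedComponentsWithStats(z);i=1+np.argmax(st[1:,4])
P=np.array([onz(t,u,v,.052)[:2] for v,u in np.argwhere(l==i)])*1000
print("bar",len(P),cv2.minAreaRect(P.astype(np.float32)))
vx=cv2.fitLine(P.astype(np.float32),cv2.DIST_HUBER,0,.01,.01).ravel();print("line",vx,np.degrees(np.arctan(vx[1]/vx[0])))
goto((.531,.0515,.191))
E
python3 bar.py; python3 v.py n2.npy
```

```text
bar 404 ((573.5203857421875, 62.59251403808594), (130.5005340576172, 22.683046340942383), 13.757905960083008)
line [9.6979713e-01 2.4391294e-01 5.6939484e+02 5.9137737e+01] 14.1176
t 17.0833 pos [0.5987 0.171  0.3854] q [0.238 0.177 1.745 0.    1.216 0.116] yaxis deg 7.0 tilt [ 0.     0.004 -1.   ]
tool delta mm [-110.4  -82.5  194. ] F [-0.11  0.14 -0.46] T [0.016 0.021 0.026] w 1.0000548507861255 0.0
s2 0.9774962663650513 0.125 1.125
now 0.9571628570556641 0.125 1.75
0.06 [311.67 182.02]
0.056 [311.7  183.02]
0.052 [311.74 184.01]
```

Request:
drive_tool([
  {"delta_pos": [-22.1,-16.5,0],"turn": 0,"jaw": 1},
  {"delta_pos": [-22.1,-16.5,0],"turn": 0,"jaw": 1},
  {"delta_pos": [-22.1,-16.5,0],"turn": 0,"jaw": 1},
  {"delta_pos": [-22.1,-16.5,0],"turn": 0,"jaw": 1},
  {"delta_pos": [-22.0,-16.5,0],"turn": 0,"jaw": 1},
  {"delta_pos": [0,0,10],"turn": 0.12,"jaw": 1},
  {"delta_pos": [0,0,10],"turn": 0.12,"jaw": 1},
  {"delta_pos": [0,0,10],"turn": 0.12,"jaw": 1},
])

```text
time: 17.95
tool_pos: [0.5289, 0.0505, 0.3517]
tcp_rot: [-2.476, -1.933, 0.002]
wrist_force: [0.5, -0.8, 0.3]
width: 0.998
grip_force: 0.0
```

Request:
drive_tool([
  {"delta_pos": [0,0,0],"turn": 0.121,"jaw": 1},
  {"delta_pos": [0,0,0],"turn": 0.121,"jaw": 1},
  {"delta_pos": [0,0,0],"turn": 0.121,"jaw": 1},
  {"delta_pos": [0,0,0],"turn": 0.121,"jaw": 1},
  {"delta_pos": [0,0,0],"turn": 0.121,"jaw": 1},
  {"delta_pos": [0,0,0],"turn": 0.121,"jaw": 1},
  {"delta_pos": [0,0,0],"turn": 0.121,"jaw": 1},
  {"delta_pos": [0,0,0],"turn": 0.121,"jaw": 1},
])

```text
time: 18.62
tool_pos: [0.5291, 0.0511, 0.3516]
tcp_rot: [-3.091, -0.561, 0.005]
wrist_force: [-0.7, -0.4, 0.5]
width: 1.002
grip_force: 0.0
```

Request:
drive_tool([
  {"delta_pos": [0,0,10],"turn": 0.119,"jaw": 1},
  {"delta_pos": [0,0,20],"turn": 0,"jaw": 1},
  {"delta_pos": [0,0,20],"turn": 0,"jaw": 1},
  {"delta_pos": [0,0,10],"turn": 0,"jaw": 1},
  {"delta_pos": [0,0,0],"turn": 0,"jaw": 1},
])

```text
time: 19.03
tool_pos: [0.5277, 0.0511, 0.2891]
tcp_rot: [-3.117, -0.385, 0.012]
wrist_force: [-0.6, -0.5, 0.4]
width: 1.003
grip_force: 0.0
```

```bash
python3 -c "
from h import *
goto((.531,.0515,.191))
c=cam('side');save(c,'s4.png')
a=cv2.resize(c['pixels'][100:220,240:360],None,fx=5,fy=5,interpolation=cv2.INTER_CUBIC)
cv2.imwrite('pics/s4c.png',a[:,:,::-1])"
```

```text
t 19.0333 pos [0.5277 0.0511 0.2891] q [0.05  0.097 2.026 0.    1.027 1.375] yaxis deg -75.92 tilt [-0.008 -0.002 -1.   ]
tool delta mm [ 4.   0.6 98.1] F [-0.56 -0.46  0.45] T [-0.008  0.03   0.028] w 1.0029249980706187 0.0
```

View pics/s4c.png

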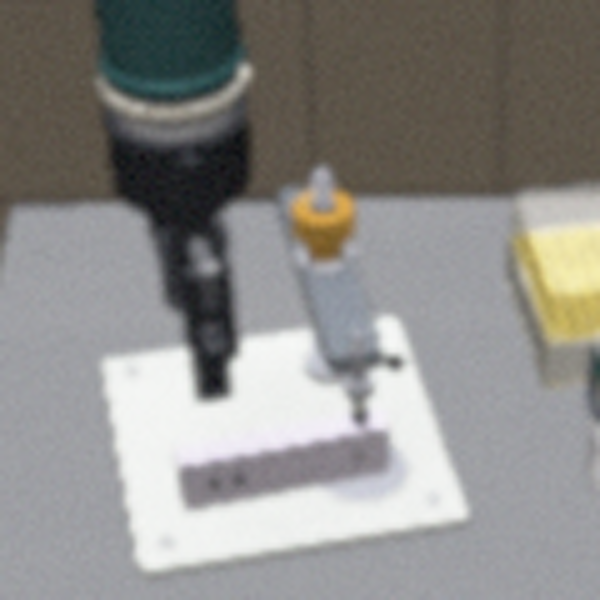

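Request:
drive_tool([
  {"delta_pos": [1,0,14],"turn": 0,"jaw": 1},
  {"delta_pos": [1,0,16],"turn": 0,"jaw": 1},
  {"delta_pos": [0,0,16],"turn": 0,"jaw": 1},
  {"delta_pos": [0,0,16],"turn": 0,"jaw": 1},
  {"delta_pos": [0,0,14],"turn": 0,"jaw": 1},
  {"delta_pos": [0,0,12],"turn": 0,"jaw": 1},
  {"delta_pos": [0,0,7],"turn": 0,"jaw": 1},
  {"delta_pos": [0,0,2],"turn": 0,"jaw": 1},
], grip_force=40)

```text
time: 19.75
tool_pos: [0.5314, 0.0517, 0.1954]
tcp_rot: [-3.118, -0.385, 0.002]
wrist_force: [-0.4, -0.0, -0.8]
width: 0.999
grip_force: 0.0
```

```bash
python3 bar.py
```

```text
bar 168 ((607.2879638671875, 70.61664581298828), (60.4681282043457, 19.586488723754883), 13.794234275817871)
line [9.8392189e-01 1.7859919e-01 6.0526697e+02 6.8511208e+01] 10.288177
t 19.8 pos [0.5315 0.0517 0.1957] q [0.05  0.226 2.08  0.    0.837 1.375] yaxis deg -75.92 tilt [-0.001 -0.    -1.   ]
tool delta mm [-0.6  0.   4.7] F [-0.44  0.25 -1.29] T [-0.009  0.001 -0.033] w 0.9990040957635158 0.0
```

Request:
drive_tool([
  {"delta_pos": [0,0,4],"turn": 0,"jaw": 0.4},
  {"delta_pos": [0,0,0],"turn": 0,"jaw": 0},
  {"delta_pos": [0,0,0],"turn": 0,"jaw": -0.3},
  {"delta_pos": [0,0,0],"turn": 0,"jaw": -0.5},
  {"delta_pos": [0,0,0],"turn": 0,"jaw": -0.6},
  {"delta_pos": [0,0,0],"turn": 0,"jaw": -0.8},
  {"delta_pos": [0,0,0],"turn": 0,"jaw": -1},
  {"delta_pos": [0,0,0],"turn": 0,"jaw": -1},
], grip_force=40)

```text
time: 20.47
tool_pos: [0.5319, 0.0516, 0.1928]
tcp_rot: [3.118, 0.385, 0.001]
wrist_force: [-0.6, -0.8, 3.8]
width: 0.199
grip_force: 39.7
```

Request:
drive_tool([
  {"delta_pos": [0,0,0],"turn": 0,"jaw": -1},
  {"delta_pos": [0,0,0],"turn": 0,"jaw": -1},
  {"delta_pos": [0,0,0],"turn": 0,"jaw": -1},
])

```text
time: 20.72
tool_pos: [0.5319, 0.0516, 0.1928]
tcp_rot: [3.118, 0.385, 0.001]
wrist_force: [-1.1, -0.8, 6.1]
width: 0.205
grip_force: 39.9
```

```bash
python3 bar.py
```

```text
bar 173 ((608.3290405273438, 70.9430923461914), (60.034976959228516, 20.075435638427734), 13.121294975280762)
line [9.8370415e-01 1.7979462e-01 6.0598383e+02 6.8629990e+01] 10.357798
t 20.7667 pos [0.5319 0.0516 0.1928] q [ 0.05   0.23   2.081 -0.     0.829  1.375] yaxis deg -75.93 tilt [ 0.001  0.    -1.   ]
tool delta mm [-0.9 -0.1  1.8] F [-0.87 -0.84  6.08] T [-0.119  0.212 -0.156] w 0.20574067405171298 39.93033707141876
```

Request:
drive_tool([
  {"delta_pos": [-1,0,0.4],"turn": 0,"jaw": -1},
  {"delta_pos": [-2,0,0],"turn": 0,"jaw": -1},
  {"delta_pos": [-3,0,0],"turn": 0,"jaw": -1},
  {"delta_pos": [-4,0,0],"turn": 0,"jaw": -1},
  {"delta_pos": [-4,0,0],"turn": 0,"jaw": -1},
  {"delta_pos": [-4,0,0],"turn": 0,"jaw": -1},
  {"delta_pos": [-4,0,0],"turn": 0,"jaw": -1},
  {"delta_pos": [-4,0,0],"turn": 0,"jaw": -1},
])

```text
time: 21.43
tool_pos: [0.5084, 0.0456, 0.1928]
tcp_rot: [3.118, 0.385, 0.01]
wrist_force: [2.7, 0.4, 3.2]
width: 0.208
grip_force: 40.8
```

Request:
drive_tool([
  {"delta_pos": [-4,0,0],"turn": 0,"jaw": -1},
  {"delta_pos": [-5,0,0],"turn": 0,"jaw": -1},
  {"delta_pos": [-6,0,0],"turn": 0,"jaw": -1},
  {"delta_pos": [-6,0,0],"turn": 0,"jaw": -1},
  {"delta_pos": [-6,0,0],"turn": 0,"jaw": -1},
  {"delta_pos": [-4,0,0],"turn": 0,"jaw": -1},
  {"delta_pos": [-2,0,0],"turn": 0,"jaw": -1},
  {"delta_pos": [0,0,0],"turn": 0,"jaw": -1},
])

```text
time: 22.1
tool_pos: [0.4745, 0.0372, 0.1928]
tcp_rot: [3.118, 0.385, 0.004]
wrist_force: [2.2, 0.4, 7.3]
width: 0.209
grip_force: 41.2
```

```bash
python3 -c "
from h import *
goto((.428,-.21,.26))"; python3 v.py n3.npy
```

```text
t 22.1 pos [0.4745 0.0372 0.1928] q [0.026 0.131 2.203 0.    0.805 1.351] yaxis deg -75.93 tilt [ 0.003  0.001 -1.   ]
tool delta mm [-105.1  228.5  -67.4] F [2.22 0.45 7.27] T [ 0.125 -0.633 -0.018] w 0.2091288061511347 41.24519884586334
s2 0.9774962663650513 0.125 1.125
now 0.9582088589668274 0.125 1.875
0.06 [311.67 182.02]
0.056 [311.7  183.02]
0.052 [311.74 184.01]
```

View pics/n3.npy.png

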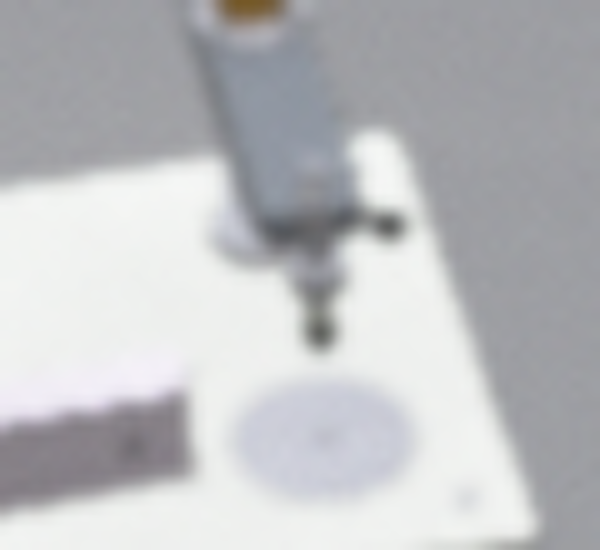

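Request:
drive_tool([
  {"delta_pos": [0,0,-5],"turn": 0,"jaw": -1},
  {"delta_pos": [0,0,-12],"turn": 0,"jaw": -1},
  {"delta_pos": [0,0,-15],"turn": 0,"jaw": -1},
  {"delta_pos": [0,0,-12],"turn": 0,"jaw": -1},
  {"delta_pos": [0,0,-6],"turn": 0,"jaw": -1},
  {"delta_pos": [0,0,0],"turn": 0,"jaw": -1},
])

```text
time: 22.8
tool_pos: [0.4735, 0.0372, 0.242]
tcp_rot: [3.118, 0.385, -0.002]
wrist_force: [1.0, -0.6, -2.7]
width: 0.205
grip_force: 40.0
```

Request:
drive_tool([
  {"delta_pos": [-5,12,0],"turn": 0,"jaw": -1},
  {"delta_pos": [-10,21,0],"turn": 0,"jaw": -1},
  {"delta_pos": [-15,33,0],"turn": 0,"jaw": -1},
  {"delta_pos": [-15,33,0],"turn": 0,"jaw": -1},
  {"delta_pos": [-15,33,0],"turn": 0,"jaw": -1},
  {"delta_pos": [-15,33,0],"turn": 0,"jaw": -1},
  {"delta_pos": [-15,30,0],"turn": 0,"jaw": -1},
  {"delta_pos": [-10,22,0],"turn": 0,"jaw": -1},
])

```text
time: 23.47
tool_pos: [0.4281, -0.1992, 0.2402]
tcp_rot: [-3.117, -0.383, 0.005]
wrist_force: [0.6, -0.1, -2.6]
width: 0.2
grip_force: 40.0
```

Request:
drive_tool([
  {"delta_pos": [-5,11,0],"turn": 0,"jaw": -1},
  {"delta_pos": [0,0,0],"turn": 0,"jaw": -1},
  {"delta_pos": [0,0,10],"turn": 0,"jaw": -1},
  {"delta_pos": [0,0,15],"turn": 0,"jaw": -1},
  {"delta_pos": [0,0,12],"turn": 0,"jaw": -1},
  {"delta_pos": [0,0,5],"turn": 0,"jaw": -1},
  {"delta_pos": [0,0,0],"turn": 0,"jaw": -1},
])

```text
time: 24.05
tool_pos: [0.4269, -0.2074, 0.1973]
tcp_rot: [-3.114, -0.387, 0.007]
wrist_force: [0.4, 0.1, -2.4]
width: 0.204
grip_force: 40.0
```

```bash
python3 -c "
from h import *
goto((.428,-.21,.181))"
```

```text
t 24.05 pos [ 0.4269 -0.2074  0.1973] q [-0.505  0.123  2.201  0.     0.823  0.818] yaxis deg -75.82 tilt [-0.004 -0.004 -1.   ]
tool delta mm [ 0.5  2.8 16.3] F [ 0.4   0.07 -2.45] T [ 0.033  0.045 -0.024] w 0.20433613018393354 39.966269731521606
```

Request:
drive_tool([
  {"delta_pos": [0,0,5],"turn": 0,"jaw": -1},
  {"delta_pos": [0,0,5],"turn": 0,"jaw": -1},
  {"delta_pos": [0,0,3],"turn": 0,"jaw": -1},
  {"delta_pos": [0,0,1],"turn": 0,"jaw": -1},
  {"delta_pos": [0,0,0],"turn": 0,"jaw": -1},
  {"delta_pos": [0,0,0],"turn": 0,"jaw": -1},
])

```text
time: 24.55
tool_pos: [0.4281, -0.2094, 0.186]
tcp_rot: [3.118, 0.385, 0.0]
wrist_force: [0.4, 0.4, -2.0]
width: 0.205
grip_force: 40.0
```

Request:
drive_tool([
  {"delta_pos": [0,0,0.5],"turn": 0,"jaw": -1},
  {"delta_pos": [0,0,0.5],"turn": 0,"jaw": -1},
  {"delta_pos": [0,0,0],"turn": 0,"jaw": -1},
])

```text
time: 24.8
tool_pos: [0.4281, -0.2094, 0.1849]
tcp_rot: [3.118, 0.385, 0.0]
wrist_force: [-0.8, 0.1, -1.4]
width: 0.204
grip_force: 40.0
```

Request:
drive_tool([
  {"delta_pos": [0,0,1],"turn": 0,"jaw": -1},
  {"delta_pos": [0,0,1],"turn": 0,"jaw": -1},
  {"delta_pos": [0,0,0.8],"turn": 0,"jaw": -1},
  {"delta_pos": [0,0,0],"turn": 0,"jaw": -1},
  {"delta_pos": [0,0,0],"turn": 0,"jaw": -1},
])

```text
time: 25.22
tool_pos: [0.428, -0.2093, 0.1819]
tcp_rot: [-3.118, -0.385, 0.0]
wrist_force: [-0.2, 0.7, -2.2]
width: 0.207
grip_force: 40.0
```

Request:
drive_tool([
  {"delta_pos": [0,0,0.5],"turn": 0,"jaw": -1},
  {"delta_pos": [0,0,0.5],"turn": 0,"jaw": -1},
  {"delta_pos": [0,0,0],"turn": 0,"jaw": -1},
])

```text
time: 25.47
tool_pos: [0.428, -0.2094, 0.1812]
tcp_rot: [3.118, 0.385, -0.0]
wrist_force: [-2.6, 0.1, 0.3]
width: 0.202
grip_force: 40.5
```

Touching (Fz rose to about zero). Press slightly, open, and retreat.

Request:
drive_tool([
  {"delta_pos": [0,0,0.4],"turn": 0,"jaw": -1},
  {"delta_pos": [0,0,0],"turn": 0,"jaw": -1},
  {"delta_pos": [0,0,0],"turn": 0,"jaw": -0.4},
  {"delta_pos": [0,0,0],"turn": 0,"jaw": 0},
  {"delta_pos": [0,0,0],"turn": 0,"jaw": 0.4},
  {"delta_pos": [0,0,0],"turn": 0,"jaw": 0.8},
  {"delta_pos": [0,0,0],"turn": 0,"jaw": 1},
  {"delta_pos": [0,0,0],"turn": 0,"jaw": 1},
])

```text
time: 26.13
tool_pos: [0.4281, -0.2094, 0.1806]
tcp_rot: [3.118, 0.385, 0.0]
wrist_force: [-0.1, 0.3, -0.1]
width: 0.983
grip_force: 0.0
```

Request:
drive_tool([
  {"delta_pos": [0,0,0],"turn": 0,"jaw": 1},
  {"delta_pos": [0,0,-5],"turn": 0,"jaw": 1},
  {"delta_pos": [0,0,-10],"turn": 0,"jaw": 1},
  {"delta_pos": [0,0,-20],"turn": 0,"jaw": 1},
  {"delta_pos": [0,0,-30],"turn": 0,"jaw": 1},
  {"delta_pos": [0,0,-30],"turn": 0,"jaw": 1},
  {"delta_pos": [0,0,-20],"turn": 0,"jaw": 1},
  {"delta_pos": [0,0,0],"turn": 0,"jaw": 1},
])

```text
time: 26.8
tool_pos: [0.4302, -0.2106, 0.302]
tcp_rot: [3.111, 0.384, 0.014]
wrist_force: [0.4, -1.0, 0.5]
width: 0.998
grip_force: 0.0
```

```bash
python3 -c "
from h import *
goto((.428,-.21,.3))
c=cam('side');cv2.imwrite('pics/f.png',cv2.resize(c['pixels'][120:400,180:400],None,fx=2,fy=2)[:,:,::-1])"; python3 v.py n4.npy
```

```text
t 26.8 pos [ 0.4302 -0.2106  0.302 ] q [-0.507 -0.022  2.123 -0.     1.03   0.818] yaxis deg -75.92 tilt [ 0.008  0.007 -1.   ]
tool delta mm [-2.  -1.1  2. ] F [ 0.4  -0.97  0.54] T [-0.016  0.052 -0.002] w 0.9982033623867004 0.0
s2 0.9774962663650513 0.125 1.125
now 0.9580711722373962 0.125 1.875
0.06 [311.67 182.02]
0.056 [311.7  183.02]
0.052 [311.74 184.01]
```

View pics/f.png

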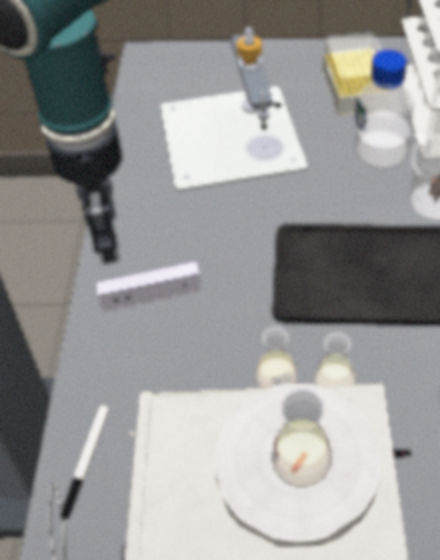

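The bar stands on edge on the worktop (around 150, 285 in the crop), clear of the base plate. The nozzle is where it was set, the glassware hasn't moved, and the gripper is clear.

```bash
python3 -c "
from h import *
print(bot.finish_job())"
```

```text
the job is handed in; nothing more can be done
None
```

I handed the job in at about 27 s, and the judge's verdict was not shown. The nozzle was brought down until it nipped the bar, at about 14 N by joint-6 torque, a noisy reading. The bar was then drawn out and stands on edge on the worktop clear of the plate, with the nozzle unmoved in the last picture and the glassware not touched.

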